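# Line the stamp up over the form

## Robot

A 6-joint arm with a two-finger parallel gripper is mounted at the origin on a cart in front of the work surface, level with it; the furniture and walls round the work are solid. World frame = base frame: x ahead of the robot, y to its left, z up, the work surface at z = 0. Lengths are in mm, angles in rad, forces in N, time in s.
With the tool pointing down it reaches from about 400 to 925 mm from the base axis. Payload 12.5 kg.
Tool frame: the origin (TCP) lies midway between the tips of the shut fingers; the grasp point (between the pads) lies 19 mm behind it; z points along the fingers, y is the line along which they close (so a half turn about z gives the same grasp; the last joint's range is limited). The gripper opens to 95 mm and grips with 3 to 60 N. Pads are 20 mm wide; open, the fingers measure 119 mm over their backs; the gripper's body (75 mm by 180 mm) begins 59 mm behind the grasp point.
Start: joints at [-0.106, 0.491, 1.559, -0, 1.092, -0.106], TCP at [625.017, 0.021, 214.661] pointing down, gripper open.
Joint ranges: [-3.1, 3.1], [-0.84, 2.19], [0.05, 2.79], [-1.13, 4.28], [0.06, 2.93], [-2.69, 2.69]. Speed limits (rad/s): [2.22, 2.22, 2.79, 3.14, 3.14, 3.14].

## Interface

Orientations are given as [roll, pitch, yaw] about the fixed x, y, z axes, in that order (R = Rz(yaw) Ry(pitch) Rx(roll)).
In Python, from cell import env gives the robot as it stands.
- The arm moves only by the tool arm_command, never from a script. Its argument "targets" is a list of rows, each a list of 5 numbers: the shift along the tool's x, y, z in mm, then the turn about the tool's z in degrees, then the opening, from 0 (shut) to 1 (fully open). In form: [[tx, ty, tz, roll, fingers], ...]. A call has 1 to 5 rows; each row is the pose to reach, as a shift and turn from the pose commanded when the call began, along the tool's axes at that moment; what a row does not reach only later rows make up. A row lasts 1/10 s, in which the tool goes at most 50 mm and 8.59 degrees, less where a joint would pass 70% of its speed; a pose out of reach is approached as far as the arm can. A call with a gripper value outside its range is refused whole. The fingers move at their own pace and stop on an object; the grip force is fixed at half the most. Time passes only in rows, so rows that repeat a pose let the fingers close. It gives the time, the measured TCP pose, the force, the opening and the grip force at its end, in the units of the state.
- env.state(): the state, without advancing time (a new reading comes with each control period).
- env.read_camera(name): name is "scene" or "side" or "wrist"; returns a dict with "frame" (480x640x3 uint8, red, green, blue), "vertical_fov" (degrees; the focal length in pixels is half the picture's height over the tangent of half this angle, whatever the lens; pixels are square), "cx", "cy" (the principal point, pixels), "world_from_camera" (4x4, takes a point from camera to world coordinates); the wrist camera has in their place "hand_eye" (4x4, takes a point from camera to tool coordinates, whose origin is the TCP and whose axes are the flange's). Camera axes: x right, y down, z forward; pixel columns grow to the right and rows downward; lengths in mm; the calibration is good to about 2 mm. A picture is of the moment at which its call begins: read the wrist's pose just before it. There is no depth.
- env.job_done(): hands the job in; it is judged then, once.
The state is a dict: "t": time; "joints": joint angles; "qvel": joint speeds; "tau": joint torques, N m; "eef_pos": TCP position; "tcp_rot": TCP orientation; "ft_force": force on the tool from outside, world axes, zero at the start; "moment": the same for the moment, N m; "opening": opening from 0.0 (shut) to 1.0 (fully open); "grip_force": force on a finger pad.
Only numpy, scipy, OpenCV 4.12 (cv2) and the standard library are available. Lean on these libraries where they do the work, as an engineer would, in place of code of your own. Each camera call takes 0.05 s, during which the arm holds its last target. There are 200 camera calls.

## Task

Take the stamp with the rectangular foot, press it down on the open ink pad, then carry it clear of the things standing in the way to the form in the grey tray and hold it upright about a centimetre above the rectangular printed frame, centred on the frame and with its foot turned to match it, ready for the pharmacist to check. Do not let the stamp touch the form or tray, leave the round stamp, the standing carton and the bottle where they are, and finish still holding the stamp there.

Things in the scene. Friction and masses are not known exactly. Their poses are not given: they have to be found in the camera images.
- block_stamp: wooden stamp with a rectangular foot and a turned handle, standing loose on the worktop, 52 mm high, about 45 g. Origin: centre of the underside of the foot, z up. Foot 18 mm along its x, 26 mm along its y, 16 mm high; the round handle above it is on the z axis, about 27 mm across at its thick head (some 32 to 48 mm above the underside); take it there from above.
- round_stamp: bystander: wooden stamp with a round foot 40 mm across, 60 mm high, loose; origin at the centre of its underside. It and the block stamp may stand in each other's place.
- ink_pad: tin ink pad fixed to the worktop, its lid standing open at the back, on its +x side, up to 90 mm high. Origin: centre of its underside; the pad itself is a flat rigid surface 10 mm above the origin, 74 mm along its x, 110 mm along its y.
- field (a point): centre of the rectangular printed frame on the form, on the form's surface 5 mm above the worktop (z up). Frame 34 mm along its x, 48 mm along its y: the stamp foot's 26 mm side goes along the frame's 48 mm side (either way round). Beside it on the form, 72 mm toward +y, is a round frame 48 mm across that is not meant. The form lies flat in the tray.
- form_tray: open grey tray fixed to the worktop, 130 mm along its x, 170 mm along its y, walls 3 mm thick and 43 mm high over the worktop; origin at the centre of its underside. The rectangular frame's centre lies at x = -12 mm, y = -36 mm, z = 5 mm in its axes; x and y axes of tray and frame are parallel.
- carton: bystander: medicine carton standing on end between the stamps and the tray, 62 x 36 mm in plan and 120 mm high, loose; origin in the middle of its broad face on the tray side, 60 mm over the worktop; its own y axis points straight up or down, and the 36 mm thickness runs from the origin along its own z (level, toward the stamps).
- bottle: bystander: brown bottle with a white cap, 44 mm across and 100 mm high, loose, beyond the carton; origin at the centre of its underside.
Not all that is in view belongs to the job. Several things look just like the block_stamp: the one meant starts nearest to the robot's base.

How it is judged (in metres and radians):
On the way:
1. the block stamp is pressed foot down on the ink pad (contact force between block_stamp and ink_pad above 1 N and angle between block_stamp's own z axis and vertical below 0.2 rad and z of block_stamp in the frame of ink_pad below 0.014 m and x of block_stamp in the frame of ink_pad between -0.037 and 0.037 m and y of block_stamp in the frame of ink_pad between -0.055 and 0.055 m), for 0.1 s.
At the end, for the whole second after the job is handed in: Block stamp gripped, at rest, upright within 0.15 rad, underside 3-20 mm above the form, centre within 8 mm of the rectangular frame's along each side, turned to it within 0.2 rad (either way round), not touching form or tray; round stamp, carton, bottle within 30 mm of their starts (z of block_stamp in the frame of field between 0.003 and 0.02 m and x of block_stamp in the frame of field between -0.008 and 0.008 m and y of block_stamp in the frame of field between -0.008 and 0.008 m and angle between the y axis of block_stamp and the y axis of field, either way round below 0.2 rad and angle between block_stamp's own z axis and vertical below 0.15 rad and linear speed of block_stamp below 0.03 m/s and contact force between the fingers and block_stamp above 0.5 N and contact force between block_stamp and form_tray below 0.05 N and distance of each of round_stamp, carton, bottle from where it was at the start of the episode below 0.03 m); the arm keeps its last pose, push and grip.
It fails at once if the stamp touches the form or the tray (contact force between block_stamp and form_tray above 0.3 N).
It fails at once if the round stamp is moved or tipped (distance of round_stamp from where it was at the start of the episode above 0.03 m or angle between round_stamp's own z axis and vertical above 0.5 rad).
It fails at once if the carton is moved or tipped (distance of carton from where it was at the start of the episode above 0.03 m or angle between carton's own y axis and vertical above 0.5 rad).
It fails at once if the bottle is moved or tipped (distance of bottle from where it was at the start of the episode above 0.03 m or angle between bottle's own z axis and vertical above 0.5 rad).
It also fails if it takes over 51 s, if anything falls off the work surface, if the arm or the gripper's body presses on something with over 40 N, if the wrist force passes 120 N, or if a joint passes its speed limit or range.

## Working session

There is one attempt and no reset: what is moved stays moved. The work goes in short steps, Python scripts to look and compute and a tool call to move; the robot and the scene stay as the last step left them, time stands still between calls to the robot, and variables do not carry over. Pictures are saved under pics/ and viewed, at most 11 in all, crops included, and the job is handed in when it is done.

Besides the shell and the picture viewer there is one more tool, called after "Call:" by a JSON object that holds its "op" and its "data", one argument or row to a line. arm_command: Moves the arm, as the interface text tells. Its arguments: {"type":"object","properties":{"targets":{"type":"array","items":{"type":"array","items":{"type":"number"}}}},"required":["targets"]}

```bash
mkdir -p pics
cat > h.py <<'E'
import numpy as np, cv2
from cell import env
from scipy.spatial.transform import Rotation as R
def grab(n):
    s=env.state(); c=env.read_camera(n)
    if 'hand_eye' in c:
        T=np.eye(4); T[:3,:3]=R.from_euler('xyz',s['tcp_rot']).as_matrix(); T[:3,3]=s['eef_pos']
        W=T@np.array(c['hand_eye'])
    else: W=np.array(c['world_from_camera'])
    c['W']=W; c['f']=240/np.tan(np.radians(c['vertical_fov'])/2)
    return c
def save(c,p): cv2.imwrite(p,cv2.cvtColor(c['frame'],cv2.COLOR_RGB2BGR))
def ray(c,u,v):
    d=c['W'][:3,:3]@np.array([(u-c['cx'])/c['f'],(v-c['cy'])/c['f'],1]); return c['W'][:3,3],d
def onz(c,u,v,z):
    o,d=ray(c,u,v); return o+d*(z-o[2])/d[2]
def proj(c,p):
    q=np.linalg.inv(c['W'])@np.append(p,1); return c['f']*q[0]/q[2]+c['cx'],c['f']*q[1]/q[2]+c['cy']
E
python3 - <<'E'
from h import *
import pickle
print(env.state())
for n in ['scene','side','wrist']:
    c=grab(n); save(c,f'pics/{n}0.png'); pickle.dump(c,open(n+'0.pkl','wb')); print(n,c['f'],c['cx'],c['cy'],c['W'].round(2).tolist())
E
```

```text
{'t': 0.0, 'joints': array([-1.05613410e-01,  4.91568786e-01,  1.55945139e+00, -6.14757512e-06,
        1.09173346e+00, -1.05632854e-01]), 'qvel': array([-0.00109031, -0.00059675, -0.00066863,  0.00024181, -0.00036048,
        0.0014433 ]), 'tau': array([-9.52334158e-04, -6.12640929e+01, -2.58175153e+01,  6.92750537e-02,
        4.83079045e-02, -1.38641695e-05]), 'eef_pos': array([6.24745945e+02, 3.97822060e-02, 2.14055359e+02]), 'tcp_rot': array([-3.14043756e+00, -1.16988577e-04,  1.57081854e+00]), 'ft_force': array([-0.98137749,  0.27000216,  0.62563848]), 'moment': array([-0.03704507, -0.00266828, -0.01522798]), 'grip_force': 0.0, 'opening': 0.9989529095563316}
scene 562.2927142784065 314.46545670766494 236.51747954962136 [[0.68, -0.48, 0.56, -195.12], [-0.74, -0.44, 0.52, -722.88], [-0.0, -0.76, -0.65, 915.59], [0.0, 0.0, 0.0, 1.0]]
side 486.70170117655715 318.6962293603243 245.00291979832468 [[1.0, -0.03, 0.01, 474.94], [-0.03, -0.67, 0.74, -1013.7], [-0.02, -0.74, -0.67, 916.61], [0.0, 0.0, 0.0, 1.0]]
wrist 376.9612547723381 320.9903181455643 242.55865087714437 [[1.0, 0.0, -0.0, 624.22], [0.0, -0.97, -0.23, 64.8], [-0.0, 0.23, -0.97, 383.56], [0.0, 0.0, 0.0, 1.0]]
```

View pics/scene0.png

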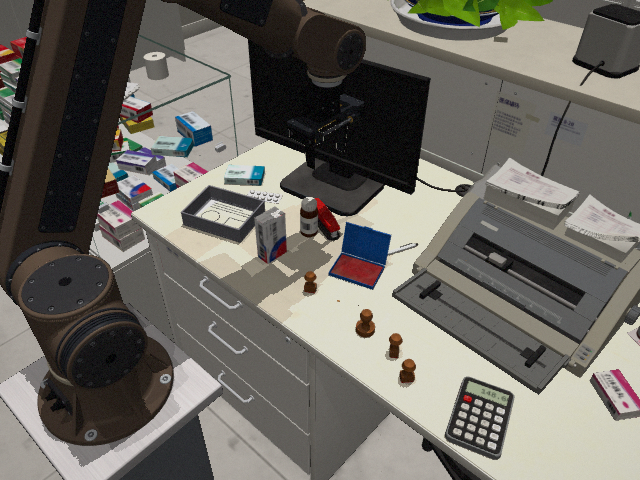

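View pics/side0.png

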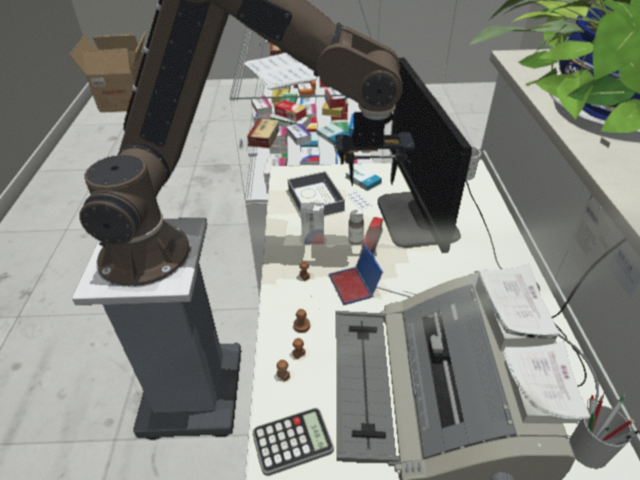

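View pics/wrist0.png

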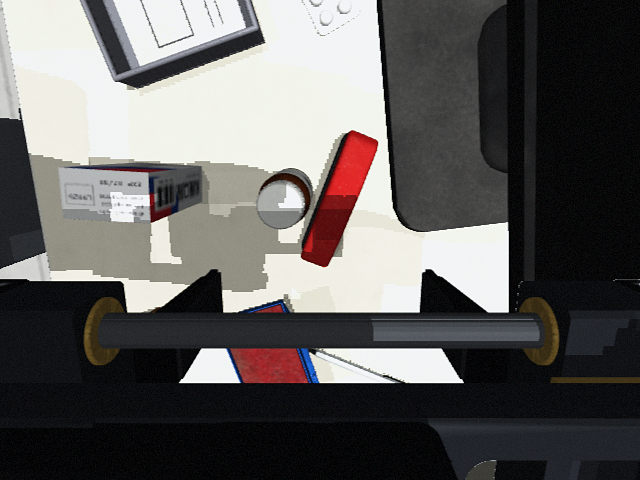

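Scene image candidates: small stamps at (310,283), (396,346) and (408,372). The one at (366,324) looks larger with a wide round foot, so I take it as round_stamp. The ink pad is at (358,270), the carton at (271,235), the bottle at (309,217) and the tray at (220,215). The wrist view shows the tray corner with the rectangular frame at the top left.

Run:
```python
from h import *
import pickle
S=pickle.load(open('scene0.pkl','rb'));D=pickle.load(open('side0.pkl','rb'));W=pickle.load(open('wrist0.pkl','rb'))
def tri(p,q):
    o1,d1=ray(S,*p);o2,d2=ray(D,*q)
    d1/=np.linalg.norm(d1);d2/=np.linalg.norm(d2)
    st=np.linalg.lstsq(np.c_[d1,-d2],o2-o1,rcond=None)[0]
    a=o1+st[0]*d1;b=o2+st[1]*d2; return ((a+b)/2).round(0),np.linalg.norm(a-b).round(1)
for n,p,q in [('A',(310,276),(304,265)),('R',(366,315),(301,314)),('B',(396,339),(298,342)),('C',(408,364),(283,364)),('bottlecap',(309,201),(357,215)),('cartontop',(270,214),(313,207))]:
    print(n,tri(p,q),np.hypot(*tri(p,q)[0][:2]))
for n,c,pts,z in [('padS',S,[(338,259),(387,264),(375,284),(331,275)],10),('padD',D,[(330,273),(360,266),(378,295),(345,303)],10),
 ('trayD',D,[(288,180),(325,172),(344,203),(302,212)],43),('frameW',W,[(158,0),(193,35),(158,47)],5),('trayW',W,[(118,80),(262,40)],43)]:
    print(n,[onz(c,*p,z).round(0)[:2].tolist() for p in pts])
print('bottleW',onz(W,282,203,100),'carton',[onz(W,*p,120).round(0)[:2].tolist() for p in [(60,167),(63,220),(149,221),(203,165)]])
a=cv2.resize(S['frame'][260:390,285:425],None,fx=4,fy=4,interpolation=2)
b=cv2.resize(D['frame'][160:390,245:385],None,fx=2.26,fy=2.26,interpolation=2)
h=min(a.shape[0],b.shape[0]); im=np.hstack([a[:h,:560],b[:h,:240]])
cv2.imwrite('pics/crop.png',im[:,:800,::-1])
```

```text
A (array([ 450., -113.,   42.]), np.float64(0.5)) 463.9709042601702
R (array([ 442., -277.,   44.]), np.float64(0.7)) 521.6253444762822
B (array([ 434., -358.,   44.]), np.float64(2.3)) 562.6011020252271
C (array([ 403., -410.,   40.]), np.float64(0.2)) 574.8991215856918
bottlecap (array([598.,  27.,  93.]), np.float64(4.8)) 598.6092214458445
cartontop (array([479.,  38., 117.]), np.float64(4.4)) 480.5049427425279
padS [[560.0, -101.0], [624.0, -197.0], [553.0, -216.0], [508.0, -124.0]]
padD [[517.0, -113.0], [598.0, -91.0], [633.0, -196.0], [549.0, -219.0]]
trayD [[403.0, 275.0], [522.0, 314.0], [571.0, 145.0], [446.0, 108.0]]
frameW [[478.0, 197.0], [507.0, 168.0], [474.0, 158.0]]
trayW [[453.0, 123.0], [575.0, 154.0]]
bottleW [594.33990814  27.10962842 100.        ] carton [[445.0, 54.0], [441.0, 18.0], [502.0, 17.0], [543.0, 56.0]]
```

View pics/crop.png

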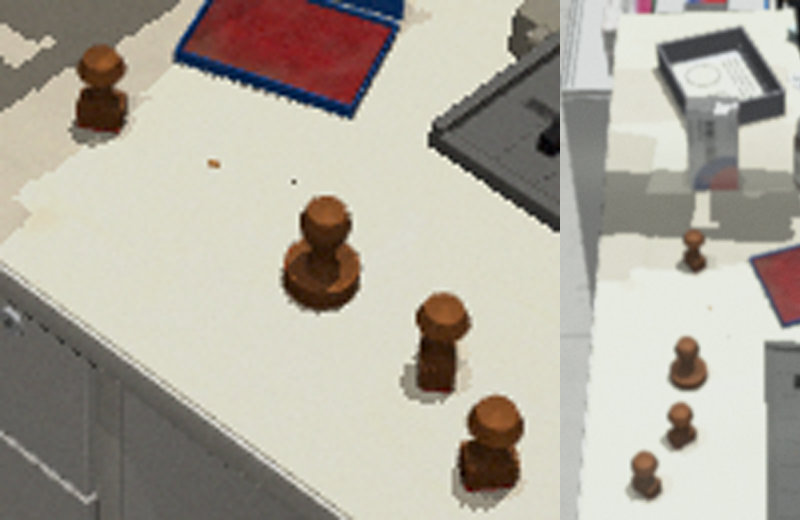

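The close crop confirms it: stamp A at scene (310,283) has a rectangular foot and is nearest the base (464 mm, against 563 and 575 for the two lookalikes). The round one stands at (442,-277). I'll move above A for a closer wrist look.

Call:
{"op": "arm_command", "data": {
  "targets": [
    [-35,-40,0,0,1],
    [-70,-80,0,0,1],
    [-105,-120,0,0,1],
    [-140,-160,0,0,1],
    [-150,-175,0,0,1]
  ]
}}

```text
t: 0.65
eef_pos: [447.7, -151.3, 214.6]
tcp_rot: [-3.141, 0.0, 1.57]
ft_force: [-0.1, -0.3, 0.8]
opening: 1.002
grip_force: 0.0
```

Call:
{"op": "arm_command", "data": {
  "targets": [
    [0,0,0,0,1],
    [0,0,0,0,1],
    [0,0,0,0,1]
  ]
}}

```text
t: 0.95
eef_pos: [450.7, -149.6, 214.6]
tcp_rot: [3.141, -0.0, 1.571]
ft_force: [0.7, 0.2, 0.3]
opening: 1.001
grip_force: 0.0
```

Run:
```python
from h import *
import pickle
c=grab('wrist');save(c,'pics/w1.png');pickle.dump(c,open('w1.pkl','wb'))
s=env.state();print(s['eef_pos'],s['tcp_rot'],np.abs(s['qvel']).max());print(proj(c,[450,-113,0]),proj(c,[450,-113,50]))
```

```text
[ 450.72436616 -149.50556199  214.54457416] [ 3.14142692e+00 -3.87481940e-05  1.57174414e+00] 0.005549107254085954
(np.float64(321.26428828977924), np.float64(180.30897104688597)) (np.float64(321.2852689608704), np.float64(184.5182667443531))
```

View pics/w1.png

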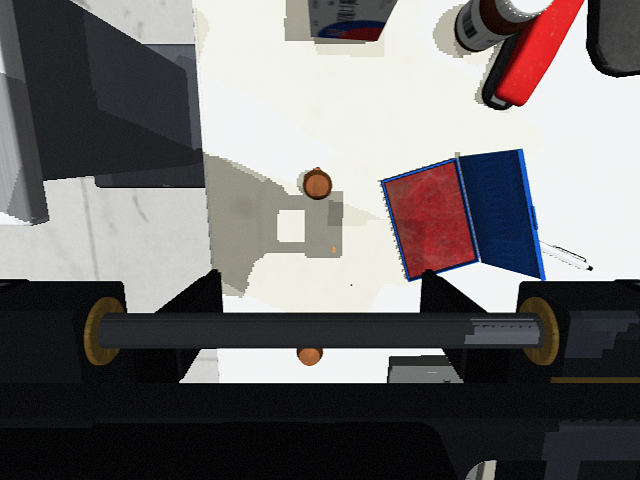

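The wrist view shows the stamp head at (317,184), which hides its own foot. The pad's corners are at (385,182), (458,162), (478,262) and (410,279), and the lid is on the right. I'll move sideways to see the foot obliquely.

Call:
{"op": "arm_command", "data": {
  "targets": [
    [-10,40,15,0,1],
    [-20,80,35,0,1],
    [-30,120,60,0,1],
    [-30,120,75,0,1],
    [-30,120,75,0,1]
  ]
}}

```text
t: 1.5
eef_pos: [570.0, -178.7, 136.6]
tcp_rot: [-3.137, -0.002, 1.572]
ft_force: [-0.7, 0.0, -0.2]
opening: 0.998
grip_force: 0.0
```

Call:
{"op": "arm_command", "data": {
  "targets": [
    [0,0,0,0,1],
    [0,0,0,0,1]
  ]
}}

```text
t: 1.7
eef_pos: [570.2, -179.6, 140.8]
tcp_rot: [3.14, 0.001, 1.571]
ft_force: [-0.4, 1.2, 0.4]
opening: 1.0
grip_force: 0.0
```

Run:
```python
from h import *
import pickle
w=pickle.load(open('w1.pkl','rb'))
P=np.array([onz(w,*p,10)[:2] for p in [(385,182),(458,162),(478,262),(410,279)]]);print(P.round(0).tolist(),P.mean(0))
print('head',onz(w,317.5,184,42))
c=grab('wrist');save(c,'pics/w2.png');pickle.dump(c,open('w2.pkl','wb'))
print(env.state()['eef_pos'])
u,v=map(int,proj(c,[450,-113,20]));print(u,v)
x0,y0=max(u-60,0),max(v-45,0)
print(x0,y0)
im=c['frame'][y0:y0+90,x0:x0+120]
cv2.imwrite('pics/w2c.png',cv2.resize(np.clip(im.astype(float)*1.6,0,255).astype(np.uint8)[:,:,::-1],None,fx=6,fy=6,interpolation=2))
```

```text
[[513.0, -114.0], [583.0, -95.0], [612.0, -196.0], [543.0, -214.0]] [ 562.55386303 -154.57474587]
head [ 446.59788651 -113.21373313   42.        ]
[ 570.15779624 -179.80986022  140.98259755]
161 148
101 103
```

View pics/w2c.png

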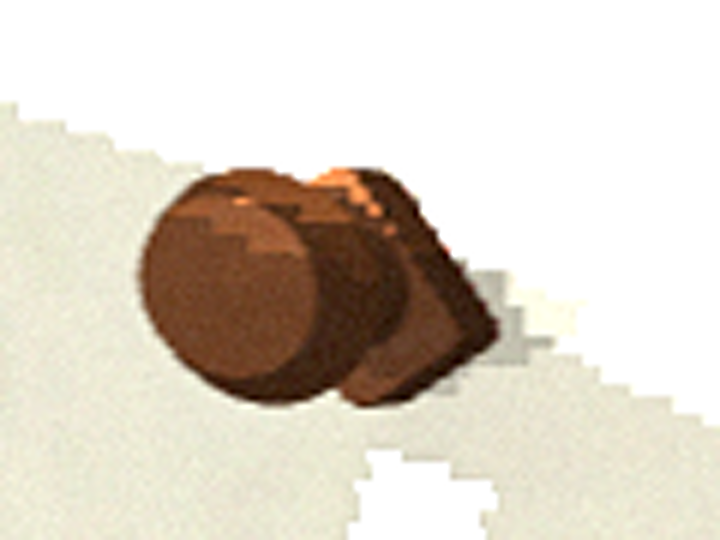

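The crop shows the foot obliquely. In crop pixels, the bottom edge runs from (392,172) to the corner at (497,332), then to (372,405).

Run:
```python
from h import *
import pickle
c=pickle.load(open('w2.pkl','rb'))
g=lambda x,y,z:onz(c,101+x/6,103+y/6,z)[:2]
a,b,d=g(392,172,0),g(497,332,0),g(372,405,0)
e1,e2=g(410,195,0),g(480,300,0)
for p,q in((a,b),(b,d),(e1,e2)):
    v=p-q;print(np.linalg.norm(v),np.degrees(np.arctan2(v[1],v[0]))%180)
print(a,b,d,'foot centre',(a+d)/2,'head',g(232,285,50))
```

```text
23.845516944590095 120.45052620023519
20.113840955981246 28.58299798426283
15.710278525986608 120.92223170536403
[447.14987224 -99.75612931] [ 459.2346413  -120.31256468] [ 441.57217502 -129.93565582] foot centre [ 444.36102363 -114.84589256] head [ 447.78794233 -114.32392638]
```

Call:
{"op": "arm_command", "data": {
  "targets": [
    [22,-41,0,0,1],
    [44,-82,0,0,1],
    [66,-123,0,0,1],
    [66,-123,0,0,1],
    [66,-123,0,0,1]
  ]
}}

```text
t: 2.25
eef_pos: [447.2, -113.9, 141.1]
tcp_rot: [3.139, 0.001, 1.571]
ft_force: [0.9, -0.6, 0.1]
opening: 1.002
grip_force: 0.0
```

Call:
{"op": "arm_command", "data": {
  "targets": [
    [0,0,35,0,1],
    [0,0,70,0,1],
    [0,0,105,0,1],
    [0,0,119,0,1],
    [0,0,119,0,1]
  ]
}}

```text
t: 2.75
eef_pos: [447.5, -114.4, 19.1]
tcp_rot: [-3.14, -0.001, 1.57]
ft_force: [-0.8, 0.6, 0.5]
opening: 0.999
grip_force: 0.0
```

Call:
{"op": "arm_command", "data": {
  "targets": [
    [0,0,0,0,1],
    [0,0,0,0,0.5],
    [0,0,0,0,0.2],
    [0,0,0,0,0],
    [0,0,0,0,0]
  ]
}}

```text
t: 3.25
eef_pos: [447.2, -114.1, 21.1]
tcp_rot: [3.141, 0.0, 1.571]
ft_force: [-0.4, 0.6, 0.1]
opening: 0.722
grip_force: 0.0
```

Call:
{"op": "arm_command", "data": {
  "targets": [
    [0,0,0,0,0],
    [0,0,0,0,0],
    [0,0,0,0,0],
    [0,0,0,0,0],
    [0,0,0,0,0]
  ]
}}

```text
t: 3.75
eef_pos: [447.0, -114.0, 20.6]
tcp_rot: [3.142, -0.0, 1.571]
ft_force: [0.7, 0.1, 0.1]
opening: 0.301
grip_force: 0.0
```

Call:
{"op": "arm_command", "data": {
  "targets": [
    [0,0,0,0,0],
    [0,0,0,0,0],
    [0,0,0,0,0],
    [0,0,0,0,0],
    [0,0,0,0,0]
  ]
}}

```text
t: 4.25
eef_pos: [447.0, -114.0, 20.6]
tcp_rot: [3.142, 0.0, 1.571]
ft_force: [-0.6, -0.6, -0.7]
opening: 0.261
grip_force: 30.0
```

Call:
{"op": "arm_command", "data": {
  "targets": [
    [0,0,-30,0,0],
    [0,0,-60,0,0],
    [0,0,-90,0,0],
    [0,0,-90,0,0],
    [0,0,-90,0,0]
  ]
}}

```text
t: 4.75
eef_pos: [447.1, -114.0, 110.8]
tcp_rot: [3.14, 0.0, 1.571]
ft_force: [0.1, -0.0, -1.3]
opening: 0.257
grip_force: 30.0
```

Call:
{"op": "arm_command", "data": {
  "targets": [
    [-14,35,0,0,0],
    [-28,70,0,0,0],
    [-43,106,0,0,0],
    [-43,106,0,0,0],
    [-43,106,0,0,0]
  ]
}}

```text
t: 5.25
eef_pos: [552.3, -156.8, 108.6]
tcp_rot: [-3.139, -0.001, 1.571]
ft_force: [-0.4, 0.5, -0.5]
opening: 0.257
grip_force: 30.0
```

Call:
{"op": "arm_command", "data": {
  "targets": [
    [0,0,30,0,0],
    [0,0,60,0,0],
    [0,0,72,0,0],
    [0,0,74,0,0],
    [0,0,74,0,0]
  ]
}}

```text
t: 5.75
eef_pos: [552.9, -156.8, 37.0]
tcp_rot: [-3.141, -0.0, 1.571]
ft_force: [-0.7, -0.6, -1.4]
opening: 0.257
grip_force: 30.0
```

Run:
```python
from h import *
a=grab('scene');d=grab('side')
print(env.state()['eef_pos'],env.state()['ft_force'])
i1=cv2.resize(a['frame'][190:310,300:420],None,fx=3.3,fy=3.3,interpolation=2)
i2=cv2.resize(d['frame'][200:320,290:410],None,fx=3.3,fy=3.3,interpolation=2)
cv2.imwrite('pics/pad.png',np.hstack([i1,i2])[:,:,::-1])
```

```text
[ 553.42046135 -157.11541007   37.74754412] [-0.03187534  0.23356159 -0.00261683]
```

View pics/pad.png

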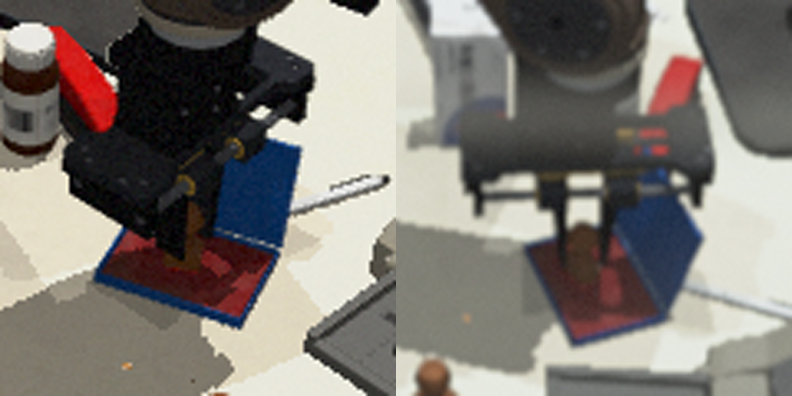

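Both views show the gripped stamp hanging upright over the middle of the pad. Next I'll press down gently.

Call:
{"op": "arm_command", "data": {
  "targets": [
    [0,0,3,0,0],
    [0,0,5,0,0],
    [0,0,6,0,0],
    [0,0,7,0,0],
    [0,0,7,0,0]
  ]
}}

```text
t: 6.35
eef_pos: [553.2, -157.0, 30.5]
tcp_rot: [3.141, 0.0, 1.571]
ft_force: [-2.6, 0.6, 9.5]
opening: 0.261
grip_force: 30.0
```

Call:
{"op": "arm_command", "data": {
  "targets": [
    [0,0,0,0,0],
    [0,0,0,0,0],
    [0,0,0,0,0]
  ]
}}

```text
t: 6.65
eef_pos: [553.2, -157.0, 30.5]
tcp_rot: [3.141, 0.0, 1.571]
ft_force: [-2.9, 1.2, 10.2]
opening: 0.259
grip_force: 30.0
```

Call:
{"op": "arm_command", "data": {
  "targets": [
    [0,0,-35,0,0],
    [0,0,-75,0,0],
    [0,0,-115,0,0],
    [0,0,-155,0,0],
    [0,0,-184,0,0]
  ]
}}

```text
t: 7.15
eef_pos: [553.2, -157.0, 216.4]
tcp_rot: [3.139, 0.001, 1.571]
ft_force: [0.1, -0.2, -0.6]
opening: 0.255
grip_force: 30.0
```

Call:
{"op": "arm_command", "data": {
  "targets": [
    [40,-10,0,3,0],
    [80,-20,0,6,0],
    [120,-30,0,9,0],
    [160,-40,0,12,0],
    [200,-50,0,13,0]
  ]
}}

```text
t: 7.65
eef_pos: [502.3, 44.4, 213.8]
tcp_rot: [3.141, -0.0, 1.342]
ft_force: [0.5, 0.7, -0.6]
opening: 0.257
grip_force: 30.0
```

Call:
{"op": "arm_command", "data": {
  "targets": [
    [0,0,0,0,0],
    [0,0,0,0,0],
    [0,0,0,0,0]
  ]
}}

```text
t: 7.95
eef_pos: [503.3, 42.4, 213.7]
tcp_rot: [3.141, 0.0, 1.344]
ft_force: [0.2, -0.2, -0.6]
opening: 0.254
grip_force: 30.0
```

Run:
```python
from h import *
import pickle
c=grab('wrist');pickle.dump(c,open('w3.pkl','wb'))
save(c,'pics/w3.png')
s=env.state();print(s['eef_pos'],s['tcp_rot'])
```

```text
[503.36383154  42.08950067 213.61527231] [3.14136097e+00 8.20215618e-05 1.34292608e+00]
```

View pics/w3.png

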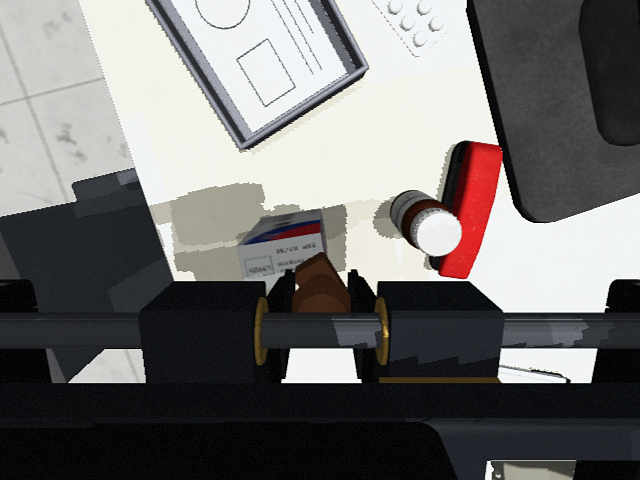

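The wrist view shows the rectangular frame with corners at about (267,40), (237,68), (264,106) and (296,85). The tray corner is at (240,148) and the stamp is still held. Now I'll measure the frame accurately.

Run:
```python
from h import *
import pickle
c=pickle.load(open('w3.pkl','rb'))
g=cv2.cvtColor(c['frame'],cv2.COLOR_RGB2GRAY)
m=(cv2.adaptiveThreshold(g,255,0,1,15,12))
cs,_=cv2.findContours(m,cv2.RETR_LIST,2)
for k in cs:
    x,y,w,h=cv2.boundingRect(k)
    if 45<w<75 and 50<h<85 and 220<x<260 and 25<y<60:
        P=np.array([onz(c,*p,5)[:2] for p in k[:,0].astype(float)],np.float32)
        r=cv2.minAreaRect(P);b=cv2.boxPoints(r);print((x,y,w,h),r)
        e=[b[1]-b[0],b[2]-b[1]];L=max(e,key=np.linalg.norm);print('long axis deg',np.degrees(np.arctan2(L[1],L[0]))%180)
F=np.array([onz(c,*p,5)[:2] for p in [(267,40),(237,68),(264,106),(296,85)]]);print(F,F.mean(0))
```

```text
(237, 39, 58, 67) ((483.2298889160156, 186.40602111816406), (34.01066207885742, 48.00337600708008), 18.007333755493164)
long axis deg 108.00736
(236, 38, 60, 70) ((483.09625244140625, 185.9210968017578), (35.992637634277344, 50.31217575073242), 17.977691650390625)
long axis deg 107.97769
[[491.34618096 213.03708529]
 [458.11898325 196.41984621]
 [473.88541726 158.54121009]
 [507.94129375 169.79216395]] [482.8229688  184.44757638]
```

Call:
{"op": "arm_command", "data": {
  "targets": [
    [35,-13,0,-1,0],
    [70,-26,0,-1,0],
    [105,-39,0,-1,0],
    [136,-52,0,-1,0],
    [136,-52,0,-1,0]
  ]
}}

```text
t: 8.5
eef_pos: [482.8, 189.0, 213.5]
tcp_rot: [-3.141, -0.0, 1.363]
ft_force: [0.7, -0.2, -1.3]
opening: 0.255
grip_force: 30.0
```

Call:
{"op": "arm_command", "data": {
  "targets": [
    [0,0,35,0,0],
    [0,0,70,0,0],
    [0,0,105,0,0],
    [0,0,118,0,0],
    [0,0,118,0,0]
  ]
}}

```text
t: 9.0
eef_pos: [482.7, 185.6, 93.8]
tcp_rot: [-3.138, 0.002, 1.36]
ft_force: [0.4, -0.1, -0.6]
opening: 0.26
grip_force: 30.0
```

Call:
{"op": "arm_command", "data": {
  "targets": [
    [0,0,0,0,0],
    [0,0,0,0,0],
    [0,0,0,0,0]
  ]
}}

```text
t: 9.3
eef_pos: [483.5, 187.1, 96.6]
tcp_rot: [3.14, -0.001, 1.361]
ft_force: [-0.4, -0.8, -0.3]
opening: 0.259
grip_force: 30.0
```

Run:
```python
from h import *
import pickle
a=grab('scene');d=grab('side');w=grab('wrist')
pickle.dump((a,d,w),open('f.pkl','wb'))
s=env.state();print(s['eef_pos'],s['tcp_rot'])
p=s['eef_pos']+[0,0,-10]
o=[]
for c in (a,d):
    u,v=map(int,proj(c,p)); print(u-30,v-30)
    o.append(cv2.resize(c['frame'][v-30:v+30,u-30:u+30],(390,390),interpolation=2))
u,v=proj(w,p);print(u,v)
ww=cv2.resize(w['frame'][200:400,220:420],(390,390))
cv2.imwrite('pics/f.png',np.vstack([np.hstack(o)[:, :780]])[:,:,::-1])
cv2.imwrite('pics/fw.png',w['frame'][:,:,::-1])
```

```text
[483.17588956 187.26339246  96.24292455] [ 3.14049416e+00 -4.85730084e-04  1.36142589e+00]
199 168
283 153
322.08015833905586 283.62885457382146
```

View pics/f.png

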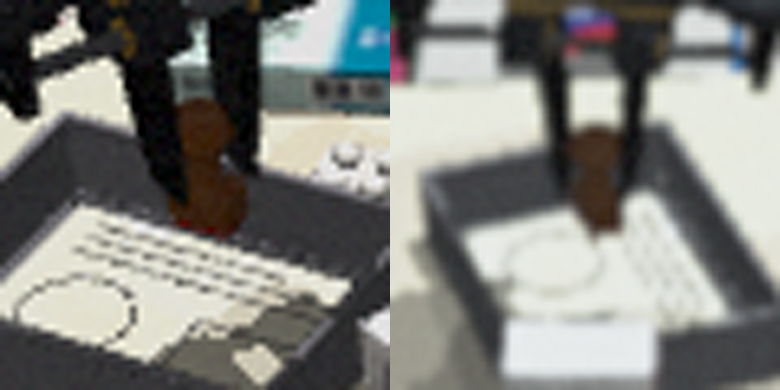

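Both views show the stamp hanging upright inside the tray walls, with the round frame to one side. I'll check the stamp's centre relative to the TCP by colour-mask triangulation.

Run:
```python
from h import *
import pickle
a,d,w=pickle.load(open('f.pkl','rb'))
T=np.array([483.2,187.2,96.2])
P=[]
for c in (a,d):
    u,v=map(int,proj(c,T-[0,0,10])); x0,y0=u-15,v-25
    im=c['frame'][y0:y0+40,x0:x0+30].astype(int)
    m=((im[:,:,0]>im[:,:,2]*1.7)&(im[:,:,0]>45)&(im[:,:,0]<150)).astype(np.uint8)
    n,l,st,_=cv2.connectedComponentsWithStats(m); k=1+st[1:,4].argmax(); m=l==k
    ys,xs=np.nonzero(m)
    rows=[(y0+r,xs[ys==r].min()+x0,xs[ys==r].max()+x0) for r in sorted(set(ys))]
    print('axis proj',proj(c,T-[0,0,20.5]),proj(c,T-[0,0,12]),proj(c,T+[0,0,31]));print(rows)
```

```text
axis proj (np.float64(230.34398719685132), np.float64(201.88501967698812)) (np.float64(229.99708698285488), np.float64(199.13082503928135)) (np.float64(228.1990051629577), np.float64(184.8550560812082))
[(np.int64(183), np.int64(229), np.int64(230)), (np.int64(184), np.int64(226), np.int64(232)), (np.int64(185), np.int64(227), np.int64(232)), (np.int64(186), np.int64(227), np.int64(233)), (np.int64(187), np.int64(227), np.int64(233)), (np.int64(188), np.int64(227), np.int64(234)), (np.int64(189), np.int64(227), np.int64(233)), (np.int64(190), np.int64(227), np.int64(232)), (np.int64(191), np.int64(227), np.int64(231)), (np.int64(192), np.int64(228), np.int64(232)), (np.int64(193), np.int64(228), np.int64(232)), (np.int64(194), np.int64(228), np.int64(232)), (np.int64(195), np.int64(228), np.int64(235)), (np.int64(196), np.int64(228), np.int64(236)), (np.int64(197), np.int64(228), np.int64(236)), (np.int64(198), np.int64(228), np.int64(236)), (np.int64(199), np.int64(225), np.int64(235)), (np.int64(200), np.int64(225), np.int64(235)), (np.int64(201), np.int64(226), np.int64(236)), (np
[... 345 characters left out ...]
int64(173), np.int64(313), np.int64(315)), (np.int64(174), np.int64(311), np.int64(317)), (np.int64(175), np.int64(310), np.int64(317)), (np.int64(176), np.int64(311), np.int64(317)), (np.int64(177), np.int64(312), np.int64(316)), (np.int64(178), np.int64(313), np.int64(316)), (np.int64(179), np.int64(313), np.int64(315)), (np.int64(180), np.int64(313), np.int64(315)), (np.int64(181), np.int64(312), np.int64(315)), (np.int64(182), np.int64(312), np.int64(316)), (np.int64(183), np.int64(312), np.int64(317)), (np.int64(184), np.int64(313), np.int64(317)), (np.int64(185), np.int64(313), np.int64(317)), (np.int64(186), np.int64(314), np.int64(317)), (np.int64(187), np.int64(315), np.int64(317))]
```

View pics/fw.png

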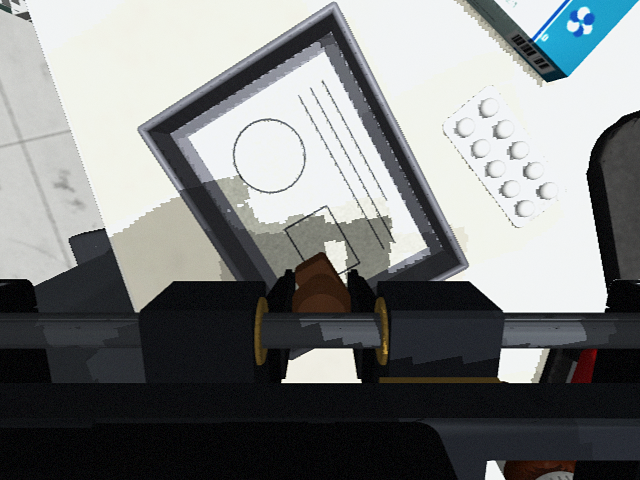

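The wrist view shows the frame with corners (285,230), (326,206) and (358,263), and the foot's far corner at (321,253). The foot and frame look parallel.

Run:
```python
from h import *
import pickle
_,_,w=pickle.load(open('f.pkl','rb'))
A,B,C=[onz(w,*p,5)[:2] for p in [(285,230),(326,206),(358,263)]]
print(A,B,C,'centre',(A+C)/2,np.linalg.norm(A-B),np.linalg.norm(B-C),[np.degrees(np.arctan2(*(v[::-1]))) for v in (B-A,B-C)])
for z in (75.7,91.7): print(z,onz(w,321,253,z)[:2]-[4.5,15.1])
p,q=onz(w,297,270,91.7),onz(w,321,253,91.7);print(np.degrees(np.arctan2(*(q-p)[[1,0]])))
```

```text
[460.0686681  203.22969547] [491.8692643  213.88973984] [505.99275423 168.6527658 ] centre [483.03071116 185.94123064] 33.53974455195179 47.39047148777137 [np.float64(18.531936552328588), np.float64(107.33894850842442)]
75.7 [480.87142961 185.10126047]
91.7 [481.76091766 189.33329973]
24.272462966137855
```

Call:
{"op": "arm_command", "data": {
  "targets": [
    [-1,0,20,2,0],
    [-1,0,40,2,0],
    [-1,0,54,2,0],
    [-1,0,60,2,0],
    [-1,0,60,2,0]
  ]
}}

```text
t: 9.95
eef_pos: [482.6, 186.3, 35.3]
tcp_rot: [-3.141, 0.0, 1.327]
ft_force: [0.3, -0.1, -0.2]
opening: 0.256
grip_force: 30.0
```

Call:
{"op": "arm_command", "data": {
  "targets": [
    [0,0,0,0,0],
    [0,0,0,0,0],
    [0,0,0,0,0],
    [0,0,0,0,0]
  ]
}}

```text
t: 10.35
eef_pos: [482.9, 186.3, 36.1]
tcp_rot: [3.141, -0.0, 1.326]
ft_force: [0.1, -0.4, -0.9]
opening: 0.261
grip_force: 30.0
```

Run:
```python
from h import *
a=grab('scene');d=grab('side')
s=env.state();print(s['eef_pos'],s['tcp_rot'],s['grip_force'],s['ft_force'])
o=[]
for c in (a,d):
    u,v=map(int,proj(c,s['eef_pos']))
    o.append(cv2.resize(c['frame'][v-40:v+80,u-40:u+80],(390,390),interpolation=2))
cv2.imwrite('pics/g.png',np.hstack(o)[:,:,::-1])
```

```text
[482.84723164 186.27945498  35.87841347] [ 3.14114584e+00 -2.06890442e-04  1.32642777e+00] 29.999913890897005 [0.08476146 0.34383921 1.27386572]
```

View pics/g.png

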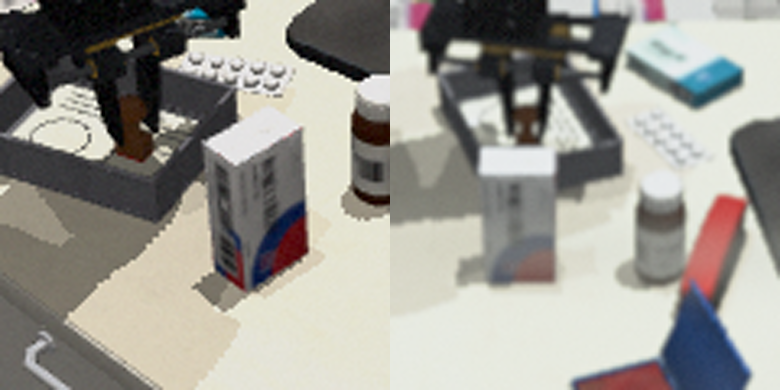

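The stamp is held upright over the rectangular frame. The carton and bottle are still standing in place, so I'm handing in.

```bash
python3 -c "
from cell import env
print(env.job_done())"
```

```text
the job is handed in; nothing more can be done
None
```

I inked the block stamp on the pad at about 10 N, and the arm is still holding it upright about 10 mm above the rectangular frame, centred and turned to match within my measurement error; the job is handed in, but no verdict came back.

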